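# Reset the tripped cut-out of a dry block heater

### The arm

A 6-joint arm with a two-finger parallel gripper is mounted at the origin on a cart in front of the work surface, level with it; the furniture and walls round the work are solid. World frame = base frame: x ahead of the robot, y to its left, z up, the work surface at z = 0. Lengths are in m, angles in degrees, forces in N, time in s.
With the tool pointing down it reaches from about 0.275 to 0.975 m from the base axis. Payload 8.4 kg.
Tool frame: the origin (TCP) lies on the centre line of the jaws, within the pads' length; the fingertips stand 17 mm ahead of it and the grasp point (between the pads) lies 2 mm behind it; z points along the fingers, y is the line along which they close (so a half turn about z gives the same grasp; the last joint's range is limited). The gripper opens to 92 mm and grips with 3 to 60 N. Pads are 20 mm wide; open, the fingers measure 128 mm over their backs; the gripper's body (75 mm by 189 mm) begins 69 mm behind the grasp point.
Start: joints at [71.941, 20.225, 93.587, -0, 66.188, -0.138], TCP at [0.192, 0.595, 0.232] pointing down, gripper open.
Joint ranges: [-150.9, 150.9], [-52.94, 120.26], [3.33, 152.33], [-74.26, 254.26], [0, 154.13], [-172.89, 172.89]. Speed limits (degrees/s): [127.2, 127.2, 159.86, 180, 180, 180].

### API

Orientations are given as a 3x3 rotation matrix whose columns are the frame's x, y, z axes.
In Python, from bench import readout, imaging, env gives the robot as it stands.
- The arm moves only by the shell command python3 -m creep 'ROWS' [FORCE]. ROWS is a JSON object of lists of equal length, an entry for each row: "translation": the shift along the tool's x, y, z in mm, a list of three; "delta_rot": the turn, a rotation vector about the tool's x, y, z in degrees, a list of three; "grip": the closure in counts, from 0 (fully open) to 255 (shut). A call has 1 to 8 rows; each row shifts and turns the commanded pose from where the row before left it, along the tool's axes as they then stand; what a row does not reach is not made up. A row lasts 1/8 s, in which the tool goes at most 62.5 mm and 10.7 degrees, less where a joint would pass 70% of its speed; a pose out of reach is approached as far as the arm can. A call with a gripper value outside its range is refused whole. The fingers move at their own pace and stop on an object; FORCE is the grip in N (left out, the last holds). Time passes only in rows, so rows that do not move let the fingers close. It gives the time, the measured TCP pose, the force, the opening and the grip force at its end, in the units of the state.
- readout.sense(): the state, without advancing time (a new reading comes with each control period).
- imaging.read_camera(name): name is "scene" or "top"; returns the picture (480x640x3 uint8, blue, green, red); there is no depth.
- imaging.camera_model(name): a dict with "intrinsics" (3x3 intrinsics, pixels), "T" (4x4, takes a point from camera to world coordinates). Camera axes: x right, y up, looking along -z (the intrinsics and any distortion apply to the point x, -y, -z); pixel columns grow to the right and rows downward; lengths in m; the calibration is good to about 2 mm. A picture is of the moment at which its call begins. camera_model takes no time and is no camera call.
- env.sign_off(): hands the job in; it is judged then, once.
The state is a dict: "clock": time; "joints": joint angles; "joint_vel": joint speeds; "joint_torque": joint torques, N m; "eef_pos": TCP position; "tcp_rot": TCP orientation; "contact_force": force on the tool from outside, world axes, zero at the start; "wrist_torque": the same for the moment, N m; "finger_gap": finger opening in m; "grasp_force": force on a finger pad.
Only numpy, scipy, OpenCV 4.12 (cv2) and the standard library are available. Lean on these libraries where they do the work, as an engineer would, in place of code of your own. Each camera call takes 0.05 s, during which the arm holds its last target. There are 200 camera calls.

### The job

The dry block heater has tripped its over-temperature cut-out: using only the fingertips, rock its green power switch to off (down at the ring end), then reach into the recessed well beside it and press the sunken orange reset key fully home until it snaps in and stays, then rock the switch back on (down at the bar end). Leave the heater standing where it is, pick nothing up, and leave the tubes and everything else round it undisturbed.

Things in the scene. Friction and masses are not known exactly. Their poses are not given: they have to be found in the camera images.
- dry_block_heater: cream bench heater, 230 mm deep (x) by 180 wide (y), 3.2 kg, loose on rubber feet. Origin: middle of its underside; -x its front (to the robot), +y its left seen from the robot, z up. Front 95 mm: level grey deck 60 mm above the worktop with the reset well (left) and power rocker (right). Behind: housing 80 mm high, aluminium tube block, tube caps up to 119 mm
- well_mouth (a point): middle of the mouth of the reset well, level with the top of its dark raised lip (62.5 mm above the worktop). Inside, the well is 34 mm along the heater's x by 48 mm along its y and 28.5 mm deep, straight-walled, opening straight up; room for two shut fingers, long side along their closing line. At heater (-70, 42) mm
- reset_key_top (a point): middle of the top face of the orange reset key at the bottom of the well; the key is 20 mm (heater x) by 28 mm (heater y). Tripped, its top lies 14.5 mm below the lip; home, 20.5 mm below
- reset_key (a joint): travel of the reset key, m: 0 = tripped (standing out, as it starts), 0.006 = home. It moves straight down. Snap action: an over-centre spring resists with about 3.5 N at first, lets go past 3 mm and then holds the key in by itself
- power_rocker (a joint): angle of the green rocker, rad: 0 = on (bar end down, as it starts), 0.34 = off (ring end down). 40 mm long (heater y), 21 wide, centre at heater (-70, -45) mm. Press straight down on the raised end: about 3.5 N at first, it snaps over past the middle (0.17) and stays. Raised end 71 mm, lowered end 65 mm above the worktop; bezel 63 mm
- rocker_off_end (a point): the press point near the outer end of the rocker's left (+y, white ring) half, on its top face, 18 mm from the pivot; raised when the switch is on; press here for off
- rocker_on_end (a point): the press point near the outer end of the rocker's right (-y, white bar) half, on its top face, 18 mm from the pivot; raised when the switch is off; press here for on
- tube_purple: blood tube with a purple cap, 13 mm body, 17 mm cap, 82 mm tall, standing loose in the heater's aluminium block; origin at the middle of its foot, z along the tube
- tube_orange: blood tube with an orange cap, same size, loose in the heater's block
- tube_blue: blood tube with a blue cap, same size, loose in the heater's block
- yellow_pot: sample pot with a yellow screw cap, 46 mm across, 55 mm tall, loose on the worktop; origin at the middle of its underside
- green_pot: sample pot with a green screw cap, 46 mm across, 55 mm tall, loose on the worktop; origin at the middle of its underside
- brown_dropper: small brown dropper bottle with a white cap, 29 mm across, 62 mm tall, loose; origin at the middle of its underside
- marker: black and white marker pen lying down, 135 mm long, 17 mm thick, loose; origin under its middle
- tally: grey hand tally counter, 77 x 48 x 25 mm, loose; origin at the middle of its underside

How it is judged:
By the outcome, as a careful person would: the job done as asked, in the order asked, and still so for the second after the job is handed in, with the robot touching nothing.
It also fails if it takes over 45 s, if anything falls off the work surface, if the arm or the gripper's body presses on something with over 40 N, if the wrist force passes 120 N, or if a joint passes its speed limit or range.

## Working session

There is one attempt and no reset: what is moved stays moved. The work goes in short steps, Python scripts to look and compute and a shell command to move; the robot and the scene stay as the last step left them, time stands still between calls to the robot, and variables do not carry over. Pictures are saved under pics/ and viewed, at most 10 in all, crops included, and the job is handed in when it is done.

```bash
mkdir -p pics; python3 - <<'E'
from bench import readout, imaging
import cv2
for n in ("scene","top"):
    im=imaging.read_camera(n); cv2.imwrite(f"pics/{n}0.png",im)
    m=imaging.camera_model(n); print(n,m)
s=readout.sense(); print(s)
E
```

```text
scene {'intrinsics': array([[480.40394816,   0.        , 313.57831106],
       [  0.        , 480.40394816, 236.10107046],
       [  0.        ,   0.        ,   1.        ]]), 'T': array([[ 0.48909884,  0.4640644 , -0.73853   , -0.22639265],
       [-0.87184949,  0.23515551, -0.42962815, -0.36373505],
       [-0.02570573,  0.85401763,  0.5196086 ,  0.61603782],
       [ 0.        ,  0.        ,  0.        ,  1.        ]])}
top {'intrinsics': array([[501.82340552,   0.        , 311.47782486],
       [  0.        , 501.82340552, 249.51310859],
       [  0.        ,   0.        ,   1.        ]]), 'T': array([[-0.03717152,  0.97374371, -0.22459178,  0.27903816],
       [-0.99928918, -0.03763177,  0.00223248,  0.12264809],
       [-0.00627793,  0.22451513,  0.97445038,  1.26605562],
       [ 0.        ,  0.        ,  0.        ,  1.        ]])}
{'clock': 0.1, 'joints': array([ 7.19433412e+01,  2.02570621e+01,  9.36242198e+01, -1.31914610e-03,
        6.61871122e+01, -1.37727937e-01]), 'joint_vel': array([-0.10385264, -0.13504103, -0.03865184, -0.05347231,  0.02676753,
        0.09897325]), 'joint_torque': array([ 3.45787803e-04, -5.94906271e+01, -3.34929800e+01,  6.97508804e-02,
        1.84422563e-02,  7.56565839e-06]), 'eef_pos': array([0.19217509, 0.59428613, 0.23095907]), 'tcp_rot': array([[-9.51495666e-01,  3.07661948e-01, -3.49970612e-04],
       [ 3.07662147e-01,  9.51494982e-01, -1.14144150e-03],
       [-1.81828333e-05, -1.19374935e-03, -9.99999287e-01]]), 'contact_force': array([ 0.43886436,  0.56938906, -0.87238355]), 'wrist_torque': array([0.00512216, 0.0217853 , 0.0195857 ]), 'grasp_force': 0.0, 'finger_gap': 0.09163149482438566}
```

View pics/top0.png

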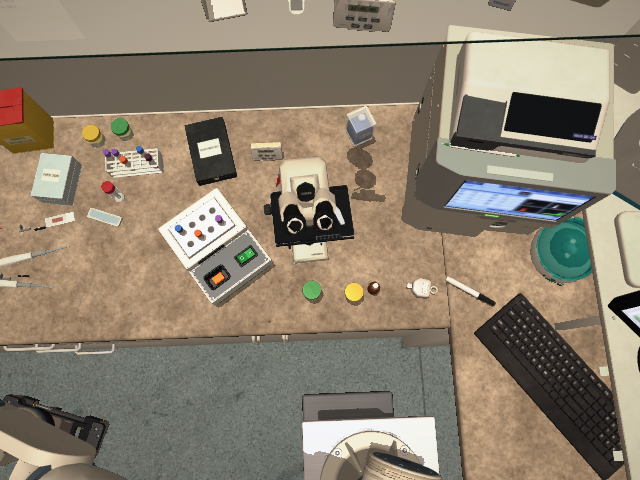

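View pics/scene0.png

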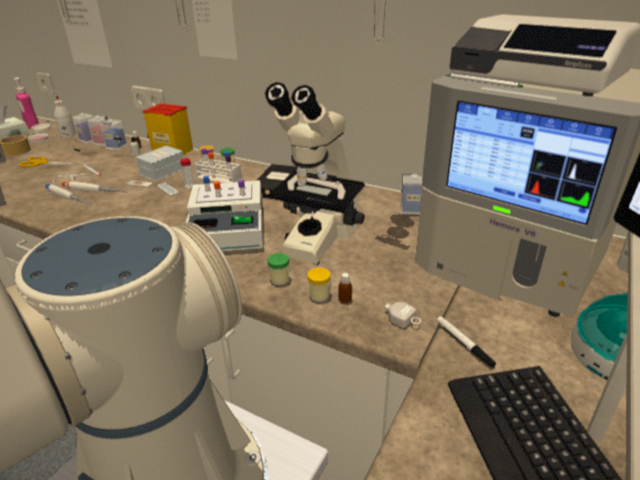

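The top view shows the heater near (215,245), turned, with the green rocker at (246,256) and the orange key in its well at (217,277). The arm is at the lower left, clear of it. In the scene view the heater is at (225,215).

```bash
cat > h.py <<'E'
import numpy as np, cv2
from bench import readout, imaging
def ray(n,px,z):
    m=imaging.camera_model(n);K=m["intrinsics"];T=m["T"]
    d=np.linalg.inv(K)@[px[0],px[1],1]; d=T[:3,:3]@[d[0],-d[1],-d[2]]; o=T[:3,3]
    return o+d*(z-o[2])/d[2]
def proj(n,P):
    m=imaging.camera_model(n);q=np.linalg.inv(m["T"])@np.r_[P,1];q=m["intrinsics"]@[q[0],-q[1],-q[2]];return q[:2]/q[2]
def blobs(im,lo,hi,box,amin=8):
    x0,y0,x1,y1=box;m=cv2.inRange(cv2.cvtColor(im[y0:y1,x0:x1],cv2.COLOR_BGR2HSV),lo,hi)
    n,l,s,c=cv2.connectedComponentsWithStats(m)
    return [(c[i]+[x0,y0],s[i,4],cv2.minAreaRect(np.argwhere(l==i)[:,::-1].astype(np.float32)+[x0,y0]) if 1 else 0) for i in range(1,n) if s[i,4]>=amin]
E
python3 - <<'E'
from h import *
im=cv2.imread("pics/top0.png");box=(155,180,280,310)
g=blobs(im,(45,80,40),(85,255,255),box);o=blobs(im,(5,150,120),(18,255,255),box)
for b in g:print("green",b,ray("top",b[0],.067))
for b in o:print("orange",b,ray("top",b[0],.048))
hsv=cv2.cvtColor(im,cv2.COLOR_BGR2HSV)[180:310,155:280]
m=cv2.inRange(hsv,(0,0,190),(40,70,255)); c=max(cv2.findContours(m,0,2)[0],key=cv2.contourArea)+[155,180]
r=cv2.minAreaRect(c);print("housing",r)
for p in cv2.boxPoints(r):print(p,ray("top",p,.08))
sc=cv2.imread("pics/scene0.png")
for b in blobs(sc,(45,80,40),(85,255,255),(185,180,270,255)):print("scene g",b[:2],ray("scene",b[0],.067))
a=cv2.resize(im[180:310,150:280],None,fx=4.5,fy=4.5,interpolation=cv2.INTER_CUBIC);cv2.imwrite("pics/crop.png",a)
E
```

```text
Traceback (most recent call last):
  File "h.py", line 12, in blobs
    return [(c[i]+[x0,y0],s[i,4],cv2.minAreaRect(np.argwhere(l==i)[:,::-1].astype(np.float32)+[x0,y0]) if 1 else 0) for i in range(1,n) if s[i,4]>=amin]
                                 ~~~~~~~~~~~~~~~^^^^^^^^^^^^^^^^^^^^^^^^^^^^^^^^^^^^^^^^^^^^^^^^^^^^^^
cv2.error: OpenCV(4.12.0) /io/opencv/modules/imgproc/src/convhull.cpp:143: error: (-215:Assertion failed) total >= 0 && (depth == CV_32F || depth == CV_32S) in function 'convexHull'
```

```bash
sed -i 's/cv2.minAreaRect(np.argwhere(l==i)\[:,::-1\].astype(np.float32)+\[x0,y0\]) if 1 else 0/cv2.minAreaRect((np.argwhere(l==i)[:,::-1]+[x0,y0]).astype(np.float32))/' h.py
python3 - <<'E'
from h import *
im=cv2.imread("pics/top0.png");box=(155,180,280,310)
g=blobs(im,(45,80,40),(85,255,255),box);o=blobs(im,(5,150,120),(18,255,255),box)
for b in g:print("green",b,ray("top",b[0],.067))
for b in o:print("orange",b,ray("top",b[0],.048))
hsv=cv2.cvtColor(im,cv2.COLOR_BGR2HSV)[180:310,155:280]
m=cv2.inRange(hsv,(0,0,190),(40,70,255)); c=max(cv2.findContours(m,0,2)[0],key=cv2.contourArea)+[155,180]
r=cv2.minAreaRect(c);print("housing",r)
for p in cv2.boxPoints(r):print(p,ray("top",p,.08))
sc=cv2.imread("pics/scene0.png")
for b in blobs(sc,(45,80,40),(85,255,255),(185,180,270,255)):print("scene g",b[:2],ray("scene",b[0],.067))
a=cv2.resize(im[180:310,150:280],None,fx=4.5,fy=4.5,interpolation=cv2.INTER_CUBIC);cv2.imwrite("pics/crop.png",a)
E
```

```text
green (array([245.49315068, 255.35616438]), np.int32(146), ((245.5, 255.5), (9.152552604675293, 16.91835594177246), 56.30992889404297)) [0.54696825 0.28183049 0.067     ]
orange (array([197.48484848, 232.60606061]), np.int32(33), ((197.5, 233.0), (6.0, 5.0), 90.0)) [0.61443325 0.40461754 0.048     ]
orange (array([217.82105263, 277.91578947]), np.int32(95), ((217.75672912597656, 277.9594421386719), (8.253582000732422, 11.276021003723145), 54.462318420410156)) [0.49697726 0.35291786 0.048     ]
housing ((201.5270233154297, 227.33782958984375), (50.21897888183594, 73.70100402832031), 54.462318420410156)
[156.94595 228.32431] [0.62037419 0.49692519 0.08      ]
[216.91891 185.48648] [0.72581892 0.3502395  0.08      ]
[246.1081  226.35135] [0.61687351 0.2780387  0.08      ]
[186.13513 269.18918] [0.5154755  0.42329236 0.08      ]
scene g (array([241.48888889, 219.17777778]), np.int32(135)) [0.54401295 0.27921791 0.067     ]
```

View pics/crop.png

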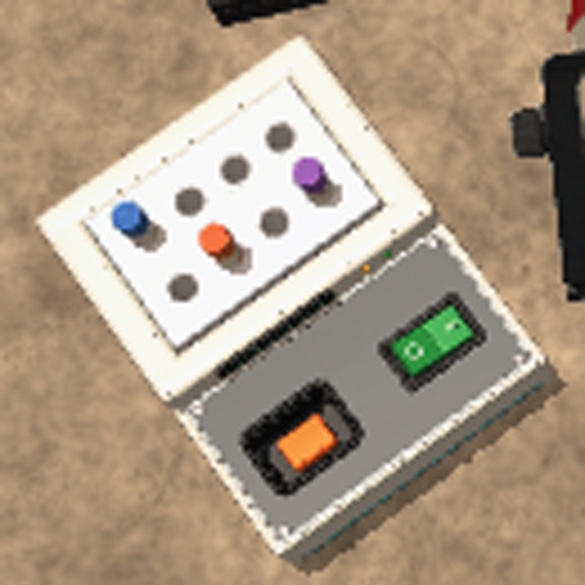

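The crop shows the rocker's ring half to the left (+y) and the bar half to the right, and the whole orange key is visible in its well. The microscope stands close on the right, so I'll check the clearance before choosing an orientation for the gripper body.

```bash
python3 - <<'E'
from h import *
def tri(a,b):
    A=[];B=[]
    for n,p in (("top",a),("scene",b)):
        P=ray(n,p,0);o=imaging.camera_model(n)["T"][:3,3];d=(P-o)/np.linalg.norm(P-o);M=np.eye(3)-np.outer(d,d);A.append(M);B.append(M@o)
    return np.linalg.solve(sum(A),sum(B))
yaw=np.radians(35.1);X=np.array([np.cos(yaw),np.sin(yaw)]);Y=np.array([-X[1],X[0]])
k=ray("top",(217.8,277.9),.048)[:2];r=ray("top",(245.5,255.4),.068)[:2]
O=((k+70*X*.001-.042*Y)+(r+.07*X+.045*Y))/2;print("O",O)
def hf(P):return np.round([1000*(P[:2]-O)@X,1000*(P[:2]-O)@Y,1000*P[2]])
for nm,a,b in (("eyeL",(293,221),(276,93)),("eyeR",(324,221),(307,93)),("stage front-left",(272,241),(258,188)),("stage front right",(354,238),(355,205)),("base front",(308,258),(302,255))):
    P=tri(a,b);print(nm,P.round(3),hf(P))
for z in (.1,.15):print("knob",hf(ray("top",(265,210),z)),"stage",hf(ray("top",(272,244),z)))
for nm,h in (("off",(-70,-15)),("well",(-70,42)),("on",(-70,-75))):print(nm,O+X*h[0]/1e3+Y*h[1]/1e3)
E
```

```text
O [0.5782345  0.35880345]
eyeL [0.539 0.153 0.376] [-150. -145.  376.]
eyeR [0.539 0.092 0.381] [-186. -196.  381.]
stage front-left [0.551 0.216 0.16 ] [-104. -101.  160.]
stage front right [0.566 0.011 0.154] [-210. -277.  154.]
base front [0.55  0.126 0.008] [-157. -175.    8.]
knob [ -15. -148.  100.] stage [ -94. -111.  100.]
knob [ -31. -142.  150.] stage [-107. -107.  150.]
off [0.5295891  0.30628084]
well [0.4968138  0.35291537]
on [0.56408941 0.25719186]
```

```bash
python3 -m creep '{"translation":[[-52,-22,0],[-52,-22,0],[-52,-22,0],[-52,-22,0],[-52,-22,0],[-52,-22,0],[-52,-22,0],[-50,-20,0]],"delta_rot":[[0,0,0],[0,0,0],[0,0,0],[0,0,0],[0,0,0],[0,0,0],[0,0,0],[0,0,0]],"grip":[255,255,255,255,255,255,255,255]}' 10; python3 -m creep '{"translation":[[0,0,0],[0,0,0],[0,0,0],[0,0,0],[0,0,0]],"delta_rot":[[0,0,9.25],[0,0,9.25],[0,0,9.25],[0,0,9.25],[0,0,0]],"grip":[255,255,255,255,255]}'
cat >> h.py <<'E'
yaw=np.radians(35.1);X=np.array([np.cos(yaw),np.sin(yaw),0]);Y=np.array([-X[1],X[0],0]);O=np.array([.5775,.3582,0])
H=np.c_[X,Y,[0,0,1]]
def plan(h,tilt=None):
    """shift (mm, tool axes) to bring the tip centre to heater point h (mm); prints state"""
    s=readout.sense();R=np.array(s["tcp_rot"]);p=np.array(s["eef_pos"]);tip=p+.017*R[:,2]
    print("t",round(s["clock"],2),"tip heater mm",(H.T@(tip-O)*1e3).round(1),"F",np.round(s["contact_force"],1),"gap",round(s["finger_gap"],4),"j",np.round(s["joints"]))
    print("tool axes in heater\n",(H.T@R).round(3))
    print("shift",(R.T@(O+H@np.array(h)/1e3-tip)*1e3).round(1))
E
python3 - <<'E'
from h import *
plan((-70,-21,90))
E
```

```text
clock: 1.1
eef_pos: [0.5338, 0.3002, 0.2314]
tcp_rot: [[-0.951, 0.308, -0.0], [0.308, 0.951, -0.0], [0.0, -0.0, -1.0]]
contact_force: [-0.7, 0.5, 0.3]
finger_gap: 0.014
grasp_force: 0.0
clock: 1.72
eef_pos: [0.5325, 0.3016, 0.2313]
tcp_rot: [[-0.576, 0.818, -0.001], [0.818, 0.576, -0.0], [0.0, -0.001, -1.0]]
contact_force: [-0.7, 0.3, 0.9]
finger_gap: 0.0007
grasp_force: 0.0
t 1.73 tip heater mm [-69.4 -20.5 214.3] F [-0.7  0.3  0.9] gap 0.0007 j [29. 19. 95. -0. 66. -6.]
tool axes in heater
 [[-0.001  1.    -0.001]
 [ 1.     0.001  0.   ]
 [ 0.    -0.001 -1.   ]]
shift [ -0.5  -0.6 124.3]
```

```bash
python3 -m creep '{"translation":[[0,0,45],[0,0,45],[0,0,35],[0,0,9],[0,0,0]],"delta_rot":[[0,0,0],[0,0,0],[0,0,0],[0,0,0],[0,0,0]],"grip":[255,255,255,255,255]}'
python3 - <<'E'
from h import *
plan((-70,-21,66))
a=imaging.read_camera("top")[170:320,150:350];b=imaging.read_camera("scene")[60:260,160:360]
f=lambda i:cv2.resize(i,(400,int(400*i.shape[0]/i.shape[1])),interpolation=cv2.INTER_CUBIC)
a,b=f(a),f(b);a=cv2.copyMakeBorder(a,0,400-a.shape[0],0,0,0);cv2.imwrite("pics/p1.png",np.hstack([a,b]))
E
```

```text
clock: 2.35
eef_pos: [0.5328, 0.3018, 0.0978]
tcp_rot: [[-0.576, 0.817, -0.0], [0.817, 0.576, -0.0], [0.0, -0.0, -1.0]]
contact_force: [0.9, 0.7, 0.0]
finger_gap: 0.0002
grasp_force: 0.0
t 2.35 tip heater mm [-69.1 -20.4  80.8] F [0.9 0.7 0. ] gap 0.0002 j [ 29.  28. 101.  -0.  51.  -6.]
tool axes in heater
 [[-0.001  1.    -0.   ]
 [ 1.     0.001  0.   ]
 [ 0.    -0.    -1.   ]]
shift [-0.6 -0.9 14.8]
```

View pics/p1.png

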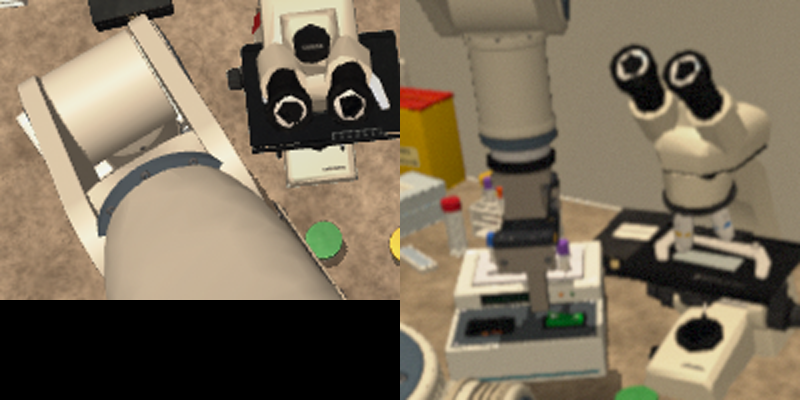

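The fingertips hang over the left, ring half of the rocker, with the green bar half showing to their right. The wrist is clear of the microscope.

```bash
python3 -m creep '{"translation":[[0,0,6],[0,0,2],[0,0,2],[0,0,2],[0,0,2],[0,0,1],[0,0,0]],"delta_rot":[[0,0,0],[0,0,0],[0,0,0],[0,0,0],[0,0,0],[0,0,0],[0,0,0]],"grip":[255,255,255,255,255,255,255]}'
python3 - <<'E'
from h import *
plan((-70,-21,66))
E
```

```text
clock: 3.32
eef_pos: [0.5326, 0.3015, 0.0823]
tcp_rot: [[-0.575, 0.818, -0.0], [0.818, 0.575, -0.0], [-0.0, -0.0, -1.0]]
contact_force: [0.0, -0.5, -0.4]
finger_gap: 0.0005
grasp_force: 0.0
t 3.33 tip heater mm [-69.3 -20.5  65.3] F [ 0.  -0.5 -0.4] gap 0.0005 j [ 29.  29. 102.  -0.  49.  -6.]
tool axes in heater
 [[ 0.  1. -0.]
 [ 1. -0. -0.]
 [-0. -0. -1.]]
shift [-0.5 -0.7 -0.7]
```

```bash
python3 -m creep '{"translation":[[0,0,-25],[0,0,-30],[32,0,0],[30.5,0,0],[0,0,0],[0,0,0],[0,0,0],[0,0,0]],"delta_rot":[[0,0,0],[0,0,0],[0,0,0],[0,0,0],[0,0,10],[0,0,10],[0,0,10],[0,0,10]],"grip":[255,255,255,255,255,255,255,255]}'
python3 -m creep '{"translation":[[0,0,0],[0,0,0],[0,0,0],[0,0,0],[0,0,0],[0,0,0]],"delta_rot":[[0,0,10],[0,0,10],[0,0,10],[0,0,10],[0,0,10],[0,0,0]],"grip":[255,255,255,255,255,255]}'
python3 - <<'E'
from h import *
plan((-70,42,66))
a=imaging.read_camera("top")
b=imaging.read_camera("scene")[140:260,170:290]
for q in blobs(a,(45,80,40),(85,255,255),(155,180,280,310)):print("top green",q[:2])
cv2.imwrite("pics/p2.png",cv2.resize(b,(600,600),interpolation=cv2.INTER_CUBIC))
E
```

```text
clock: 4.32
eef_pos: [0.4968, 0.3528, 0.1376]
tcp_rot: [[0.091, 0.996, 0.0], [0.996, -0.091, -0.0], [-0.0, 0.0, -1.0]]
contact_force: [-0.5, -0.0, 0.0]
finger_gap: 0.0008
grasp_force: 0.0
clock: 5.08
eef_pos: [0.4968, 0.3528, 0.1376]
tcp_rot: [[0.818, 0.576, -0.0], [0.576, -0.818, -0.0], [-0.0, 0.0, -1.0]]
contact_force: [1.1, 0.3, -0.3]
finger_gap: 0.0006
grasp_force: 0.0
t 5.08 tip heater mm [-69.1  42.  120.6] F [ 1.1  0.3 -0.3] gap 0.0006 j [ 35.  25. 100.  -0.  55.  90.]
tool axes in heater
 [[ 1.     0.001 -0.   ]
 [ 0.001 -1.    -0.   ]
 [-0.     0.    -1.   ]]
shift [-0.9 -0.  54.6]
top green (array([245.42957746, 255.38028169]), np.int32(142))
```

View pics/p2.png

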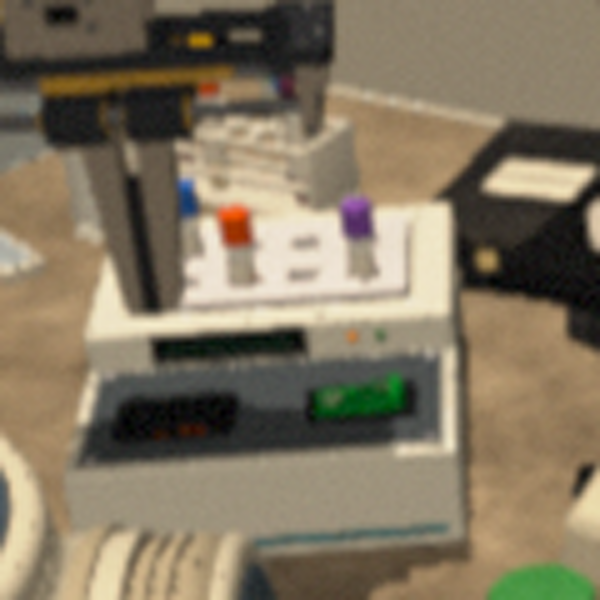

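The rocker's right (bar) end now stands raised, so the switch is off. The heater hasn't shifted, and the fingers hang over the well. Next is the descent into the well.

```bash
python3 -m creep '{"translation":[[-0.5,0,30],[0,0,24],[0,0,6],[0,0,5],[0,0,4],[0,0,0]],"delta_rot":[[0,0,0],[0,0,0],[0,0,0],[0,0,0],[0,0,0],[0,0,0]],"grip":[255,255,255,255,255,255]}'
```

```text
clock: 5.92
eef_pos: [0.4965, 0.3527, 0.0689]
tcp_rot: [[0.818, 0.575, 0.0], [0.575, -0.818, 0.0], [0.0, -0.0, -1.0]]
contact_force: [-0.6, 0.2, 0.0]
finger_gap: 0.0007
grasp_force: 0.0
```

Tip at 52 mm, inside the well with no contact. Pressing now.

```bash
python3 -m creep '{"translation":[[0,0,3],[0,0,2],[0,0,2],[0,0,1],[0,0,1],[0,0,1],[0,0,0.5],[0,0,0]],"delta_rot":[[0,0,0],[0,0,0],[0,0,0],[0,0,0],[0,0,0],[0,0,0],[0,0,0],[0,0,0]],"grip":[255,255,255,255,255,255,255,255]}'
```

```text
clock: 6.92
eef_pos: [0.4963, 0.3525, 0.0593]
tcp_rot: [[0.818, 0.575, -0.0], [0.575, -0.818, -0.0], [-0.0, 0.0, -1.0]]
contact_force: [-3.5, -2.6, 13.6]
finger_gap: 0.0001
grasp_force: 6.9
```

```bash
python3 -m creep '{"translation":[[0,0,-3],[0,0,-8],[0,0,-15],[0,0,-30],[0,0,-30],[0,0,0]],"delta_rot":[[0,0,0],[0,0,0],[0,0,0],[0,0,0],[0,0,0],[0,0,0]],"grip":[255,255,255,255,255,255]}'
python3 -m creep '{"translation":[[0,0,-10],[0,0,0],[0,0,0],[0,0,0],[0,0,0],[0,0,0],[0,0,0]],"delta_rot":[[0,0,-10],[0,0,-10],[0,0,-10],[0,0,-10],[0,0,-10],[0,0,-10],[0,0,-10]],"grip":[255,255,255,255,255,255,255]}'
python3 -m creep '{"translation":[[0,0,0],[0,0,0],[0,0,0]],"delta_rot":[[0,0,-10],[0,0,-10],[0,0,0]],"grip":[255,255,255]}'
python3 - <<'E'
from h import *
plan((-70,-45,130))
a=imaging.read_camera("top")
b=imaging.read_camera("scene")[140:260,170:290]
for q in blobs(a,(45,80,40),(85,255,255),(155,180,280,310)):print("top green",q[:2])
for q in blobs(a,(5,150,90),(18,255,255),(200,265,235,295),3):print("top orange",q[:2])
for f in ("pics/scene0.png",):
  c=cv2.imread(f)[140:260,170:290]
cv2.imwrite("pics/p3.png",cv2.resize(np.hstack([c,b]),(800,400),interpolation=cv2.INTER_CUBIC))
E
```

```text
clock: 7.68
eef_pos: [0.4979, 0.3537, 0.1473]
tcp_rot: [[0.818, 0.575, 0.004], [0.575, -0.818, 0.003], [0.005, -0.0, -1.0]]
contact_force: [-0.3, -0.6, -1.2]
finger_gap: 0.0005
grasp_force: 0.0
clock: 8.55
eef_pos: [0.4959, 0.3523, 0.1533]
tcp_rot: [[-0.266, 0.964, -0.001], [0.964, 0.266, -0.001], [-0.0, -0.001, -1.0]]
contact_force: [0.1, 0.2, 0.6]
finger_gap: 0.0006
grasp_force: 0.0
clock: 8.93
eef_pos: [0.496, 0.3523, 0.1534]
tcp_rot: [[-0.574, 0.819, -0.001], [0.819, 0.574, -0.001], [0.0, -0.001, -1.0]]
contact_force: [-0.4, 0.4, 0.1]
finger_gap: 0.0005
grasp_force: 0.0
t 8.93 tip heater mm [-70.1  42.1 136.4] F [-0.4  0.4  0.1] gap 0.0005 j [ 35.  24. 100.   0.  57.   0.]
tool axes in heater
 [[ 0.002  1.    -0.001]
 [ 1.    -0.002  0.   ]
 [ 0.    -0.001 -1.   ]]
shift [-87.1   0.2   6.4]
top green (array([245.40136054, 255.3877551 ]), np.int32(147))
```

View pics/p3.png

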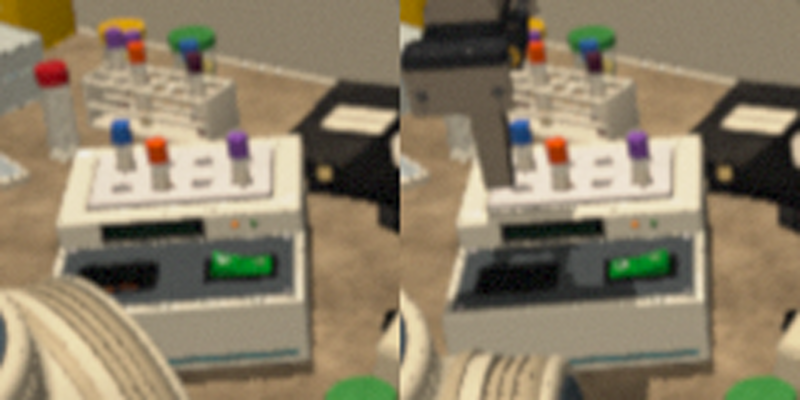

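In the right half the orange sliver in the well is gone, so the key is staying home. The bar end is still up, and the tubes and heater are unmoved. Next I tilt the tool away from the microscope, then go over the bar end.

```bash
python3 -m creep '{"translation":[[0,0,0],[0,0,0],[0,0,0]],"delta_rot":[[0,-10,0],[0,-10,0],[0,0,0]],"grip":[255,255,255]}'
python3 - <<'E'
from h import *
plan((-70,-69.4,100))
E
```

```text
clock: 9.4
eef_pos: [0.4947, 0.3543, 0.1531]
tcp_rot: [[-0.541, 0.817, 0.197], [0.768, 0.576, -0.28], [-0.342, -0.001, -0.94]]
contact_force: [0.4, 0.7, 0.2]
finger_gap: 0.0003
grasp_force: 0.0
t 9.4 tip heater mm [-70.   38.6 137.1] F [0.4 0.7 0.2] gap 0.0003 j [ 46.  26.  99. -23.  61.  23.]
tool axes in heater
 [[-0.001  1.    -0.   ]
 [ 0.94   0.001 -0.342]
 [-0.342 -0.001 -0.94 ]]
shift [-88.7  -0.2  71.8]
```

```bash
python3 -m creep '{"translation":[[-34,0,12.3],[-34,0,12.3],[-33.5,0,12.3],[6.8,0,18.8],[5.8,0,16],[0,0,0]],"delta_rot":[[0,0,0],[0,0,0],[0,0,0],[0,0,0],[0,0,0],[0,0,0]],"grip":[255,255,255,255,255,255]}'
python3 - <<'E'
from h import *
plan((-70,-69.4,69))
a=imaging.read_camera("top")[170:320,150:350];b=imaging.read_camera("scene")[60:260,160:360]
f=lambda i:cv2.resize(i,(400,int(400*i.shape[0]/i.shape[1])),interpolation=cv2.INTER_CUBIC)
a,b=f(a),f(b);a=cv2.copyMakeBorder(a,0,400-a.shape[0],0,0,0);cv2.imwrite("pics/p4.png",np.hstack([a,b]))
E
```

```text
clock: 10.15
eef_pos: [0.5569, 0.2639, 0.1149]
tcp_rot: [[-0.541, 0.818, 0.193], [0.769, 0.575, -0.281], [-0.341, -0.004, -0.94]]
contact_force: [-0.4, -0.0, 0.4]
finger_gap: -0.0
grasp_force: 0.0
t 10.15 tip heater mm [-71.1 -71.1  98.9] F [-0.4 -0.   0.4] gap -0.0 j [ 36.  28. 102. -25.  54.  17.]
tool axes in heater
 [[-0.001  1.    -0.003]
 [ 0.94  -0.    -0.341]
 [-0.341 -0.004 -0.94 ]]
shift [11.8  1.2 27.6]
```

View pics/p4.png

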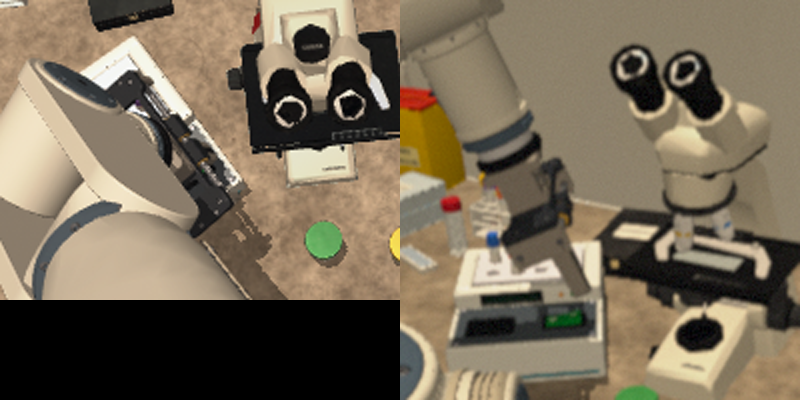

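The tool is well clear of the microscope (its left edge is at about (245,80) in the left view), with the fingertips above the bar end.

```bash
python3 -m creep '{"translation":[[5,1,11],[4.1,0.2,9],[0.7,0,1.9],[0.7,0,1.9],[0.7,0,1.9],[0.7,0,1.9],[0,0,0]],"delta_rot":[[0,0,0],[0,0,0],[0,0,0],[0,0,0],[0,0,0],[0,0,0],[0,0,0]],"grip":[255,255,255,255,255,255,255]}'
python3 - <<'E'
from h import *
plan((-70,-69.4,69))
E
```

```text
clock: 11.12
eef_pos: [0.5586, 0.2663, 0.0872]
tcp_rot: [[-0.54, 0.818, 0.197], [0.769, 0.575, -0.28], [-0.342, 0.0, -0.94]]
contact_force: [1.2, -0.7, 1.3]
finger_gap: 0.0
grasp_force: 0.5
t 11.12 tip heater mm [-68.3 -70.1  71.2] F [ 1.2 -0.7  1.3] gap 0.0 j [ 36.  30. 102. -26.  51.  18.]
tool axes in heater
 [[ 0.001  1.     0.   ]
 [ 0.94  -0.    -0.342]
 [-0.342  0.    -0.94 ]]
shift [ 1.4 -1.7  1.8]
```

```bash
python3 -m creep '{"translation":[[0.3,0,0.9],[0.4,0,1],[0.3,0,0.9],[0.2,0,0.5],[0,0,0]],"delta_rot":[[0,0,0],[0,0,0],[0,0,0],[0,0,0],[0,0,0]],"grip":[255,255,255,255,255]}'
python3 - <<'E'
from h import *
plan((-70,-69.4,69))
E
```

```text
clock: 11.75
eef_pos: [0.5584, 0.2663, 0.0838]
tcp_rot: [[-0.54, 0.818, 0.197], [0.769, 0.575, -0.28], [-0.342, -0.0, -0.94]]
contact_force: [-1.9, 0.1, 4.5]
finger_gap: 0.0004
grasp_force: 2.1
t 11.75 tip heater mm [-68.5 -70.   67.9] F [-1.9  0.1  4.5] gap 0.0004 j [ 36.  30. 102. -26.  51.  19.]
tool axes in heater
 [[ 0.     1.    -0.   ]
 [ 0.94  -0.    -0.342]
 [-0.342 -0.    -0.94 ]]
shift [ 0.2 -1.5 -1.3]
```

```bash
python3 -m creep '{"translation":[[-2,0,-5.6],[-8,0,-22],[-14,0,-38],[-14,0,-38],[40,0,-14.5],[45,0,-16],[45,0,-16],[0,0,0]],"delta_rot":[[0,0,0],[0,0,0],[0,0,0],[0,0,0],[0,0,0],[0,0,0],[0,0,0],[0,0,0]],"grip":[255,255,255,255,255,255,255,255]}'
python3 - <<'E'
from h import *
plan((-70,-69.4,69))
a=imaging.read_camera("top");b=imaging.read_camera("scene")
for q in blobs(a,(45,80,40),(85,255,255),(225,240,262,275)):print("top green",q[:2])
c=cv2.imread("pics/scene0.png")
k=lambda i:i[150:260,180:290]
cv2.imwrite("pics/p5.png",cv2.resize(np.hstack([k(c),k(b)]),(800,400),interpolation=cv2.INTER_CUBIC))
E
```

```text
clock: 12.75
eef_pos: [0.4778, 0.3815, 0.1933]
tcp_rot: [[-0.543, 0.816, 0.197], [0.768, 0.577, -0.278], [-0.341, 0.0, -0.94]]
contact_force: [0.3, -0.1, 0.2]
finger_gap: 0.0004
grasp_force: 0.0
t 12.75 tip heater mm [-68.1  70.6 177.3] F [ 0.3 -0.1  0.2] gap 0.0004 j [ 49.  24.  96. -21.  66.  24.]
tool axes in heater
 [[-0.003  1.     0.001]
 [ 0.94   0.003 -0.341]
 [-0.341  0.    -0.94 ]]
shift [-94.6  -2.4 149.5]
top green (array([245.49315068, 255.35616438]), np.int32(146))
```

View pics/p5.png

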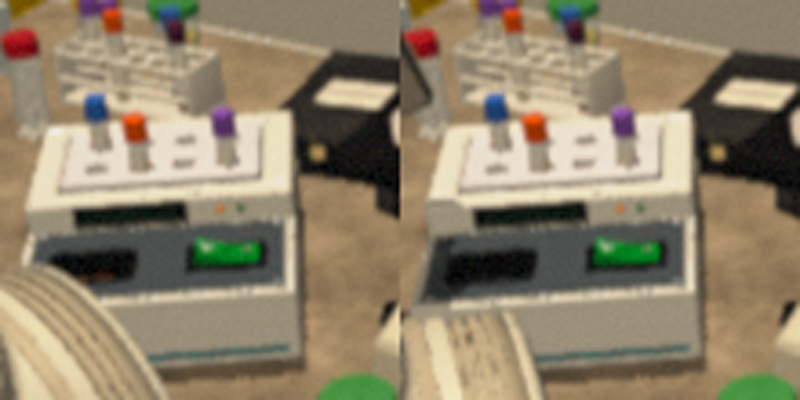

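The rocker looks the same as at the start (ring end up, so on), with the same green centroid and area. No orange shows in the well, and the heater and tubes haven't moved. The arm is clear.

```bash
python3 -c "
from bench import env; print(env.sign_off())"
```

```text
the job is handed in; nothing more can be done
None
```

The job is handed in at about 13 s: I rocked the switch off, pressed the reset key home and rocked the switch back on; the final picture shows the switch on, no orange at the well mouth, and the heater and tubes unmoved.

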